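Load the ultrasonic cleaner with beakers and dipping baskets

ROBOT

A 7-joint arm with a two-finger parallel gripper is mounted at the origin on the work surface. World frame = base frame: x ahead of the robot, y to its left, z up, the work surface at z = 0. Lengths are in m, angles in rad, forces in N, time in s.
With the tool pointing down it reaches from about 0.4 to 0.85 m from the base axis. Payload 10.4 kg.
Tool frame: the origin (TCP) lies midway between the tips of the shut fingers; the grasp point (between the pads) lies 19 mm behind it (manip.hold_point_z is the distance from the TCP to the grasp point, in m); z points along the fingers, y is the line along which they close (so a half turn about z gives the same grasp; the last joint's range is limited). The gripper opens to 85 mm and grips with 20 to 120 N. Pads are 22 mm wide; open, the fingers measure 114 mm over their backs; the gripper's body (76 mm by 85 mm) begins 54 mm behind the grasp point. The pads swing forward as they close: fully open they stand 13 mm farther back than shut.
Start: joints at [-1.307, 0.332, -0.065, 1.46, 0.022, 1.35, -0.088], TCP at [0.177, 0.599, 0.231] pointing down, gripper open.
Joint ranges: [-2.6, 2.6], [-0.5, 2.12], [-1.47, 1.34], [0.16, 2.42], [-1.27, 4.41], [0.06, 2.06], [-2.6, 2.6]. Speed limits (rad/s): [2.22, 2.22, 2.79, 2.79, 3.14, 3.14, 3.14].

INTERFACE

Orientations are given as a unit quaternion [x, y, z, w].
In Python, from workcell import manip, eyes, job gives the robot as it stands.
- The arm moves only by the shell command python3 -m crank 'ROWS' [FORCE]. ROWS is JSON, a list that holds one entry, the list of rows, each a list of 7 numbers: the finger opening in cm, from 0 to 8.54, then the shift along the world's x, y, z in cm, then the turn, a rotation vector about the world's x, y, z in degrees. In form: [[[hand, x, y, z, ax, ay, az], ...]]. A call has 1 to 20 rows; each row shifts and turns the commanded pose from where the row before left it; what a row does not reach is not made up. A row lasts 1/8 s, in which the tool goes at most 62.5 mm and 10.7 degrees, less where a joint would pass 70% of its speed; a pose out of reach is approached as far as the arm can. A call with a gripper value outside its range is refused whole. The fingers move at their own pace and stop on an object; FORCE is the grip in N (left out, the last holds). Time passes only in rows, so rows that do not move let the fingers close. It gives the time, the measured TCP pose, the force, the opening and the grip force at its end, in the units of the state.
- manip.get_obs(): the state, without advancing time (a new reading comes with each control period).
- eyes.camera(name): name is "scene" or "top"; returns (picture, depth): 420x560x3 uint8, red, green, blue; 420x560 float32, m along the optical axis (not along the pixel's ray), 0 where there is no reading.
- eyes.camera_params(name): a dict with "fx", "fy", "cx", "cy" (pixels), "world_from_camera" (4x4, takes a point from camera to world coordinates). Camera axes: x right, y down, z forward; pixel columns grow to the right and rows downward; lengths in m; the calibration is good to about 2 mm. A picture is of the moment at which its call begins. camera_params takes no time and is no camera call.
- job.hand_in(): hands the job in; it is judged then, once.
The state is a dict: "clock": time; "joint_pos": joint angles; "joint_velocities": joint speeds; "tau": joint torques, N m; "position": TCP position; "ee_rot": TCP orientation; "ft_force": force on the tool from outside, world axes, zero at the start; "torque": the same for the moment, N m; "grip_width": opening from 0.0 (shut) to 1.0 (fully open); "grasp_force": force on a finger pad.
Only numpy, scipy, OpenCV 4.12 (cv2) and the standard library are available. Lean on these libraries where they do the work, as an engineer would, in place of code of your own. Each camera call takes 0.05 s, during which the arm holds its last target. There are 200 camera calls.

TASK

Load the ultrasonic cleaner for the next wash: stand the large glass beaker in the wide hoop and the small glass beaker in the narrow hoop on the basket floor of the tank, then stand the large dipping basket in the large beaker and the small dipping basket in the small beaker. Set each one down gently without dropping it, leave it upright, resting on the bottom and let go of, and leave the flux tin, the solder spool and the brown bottle where they are; the bench next to the cleaner is crowded, so knock nothing over.

Things in the scene. Friction and masses are not known exactly. Their poses are not given: they have to be found in the camera images.
- cleaner: Ultrasonic cleaner, fixed: white box 188 x 302 mm, 140 mm high, no lid. Its open steel tank, centred, is 150 mm (cleaner's x) by 260 mm (its y), straight-sided, with a wire-mesh basket whose flat floor lies 87 mm above the bench, 53 mm below the rim. Origin: centre of the underside, on the bench; x from the control panel (facing the robot) to the back, y along the long side, z up.
- hoop_wide: Wide beaker hoop, fixed: low round steel wire hoop, 80 mm clear inside, top wire 11 mm above the basket's mesh floor, in one end of the tank (either end). Origin: centre of the hoop at the level of the mesh floor, where the centre of the beaker's underside belongs. The two hoops stand about 126 mm apart along the tank.
- hoop_narrow: The narrow beaker hoop: the same, but 61 mm clear inside (the large beaker does not go in), in the other end of the tank. Origin: centre of the hoop at the level of the mesh floor. Fixed.
- beaker_large_mid (a point): Large glass beaker, loose, upright, empty: straight round cylinder 64 mm in diameter, 90 mm high, wall and floor 3 mm (58 mm clear inside), about 0.1 kg. The point is on its axis half-way up (45 mm above its underside); z up. Held across the outside, half-way up or higher, the fingers clear the hoop's wire.
- beaker_small_mid (a point): The small glass beaker, upright, empty: 46 mm in diameter and 70 mm high, wall and floor 3 mm (40 mm clear inside), about 0.06 kg. The point is on its axis half-way up (35 mm above its underside); z up. To be taken across its outside, half-way up or higher.
- dipper_large_grip (a point): Large dipping basket, loose, upright: perforated metal pot 42 mm in diameter, 32 mm high, with a thin central steel rod ending in a round black grip 12 mm in diameter, 45 mm long; 130 mm high overall, about 0.07 kg. The point is on the axis in the grip, 112 mm above the underside (18 mm below the top); held there, fingers stay above the rim of the large beaker. z up.
- dipper_small_grip (a point): The small dipping basket: the same shape with a pot 26 mm in diameter and 28 mm high, the same black grip 12 mm in diameter and 45 mm long; 110 mm high overall, about 0.04 kg, standing upright. The point is on the axis in the black grip, 92 mm above the underside of the pot (18 mm below the top). z up.
- flux_tin_mid (a point): Bystander: flat flux tin, black with an orange lid, 60 mm in diameter, 29 mm high, loose. The point is half-way up.
- spool_mid (a point): Bystander: spool of solder wire standing on its flange, grey, 55 mm in diameter, 46 mm high, loose. The point is half-way up.
- amber_bottle_mid (a point): Bystander: small brown glass bottle with a black cap, 42 mm in diameter, 78 mm high, loose. The point is half-way up.
Mind the look-alikes: they are no part of the job. What is shaped like the part that bears beaker_large_mid but green or yellow is not meant.

How it is judged:
By the outcome, as a careful person would: the job done as asked, in the order asked, and still so for the second after the job is handed in, with the robot touching nothing.
It also fails if it takes over 122 s, if anything falls off the work surface, if the arm or the gripper's body presses on something with over 40 N, if the wrist force passes 120 N, or if a joint passes its speed limit or range.

## Working session

There is one attempt and no reset: what is moved stays moved. The work goes in short steps, Python scripts to look and compute and a shell command to move; the robot and the scene stay as the last step left them, time stands still between calls to the robot, and variables do not carry over. Pictures are saved under pics/ and viewed, at most 17 in all, crops included, and the job is handed in when it is done.

```bash
mkdir -p pics; ls; cat > h.py <<'E'
import numpy as np, cv2
from workcell import manip, eyes, job
def snap(n,tag):
    im,d=eyes.camera(n); cv2.imwrite(f'pics/{tag}.png',im[:,:,::-1]); np.save(f'pics/{tag}.npy',d); return im,d
def w(n,d,u,v,z=None):
    p=eyes.camera_params(n); T=np.array(p['world_from_camera'])
    r=np.array([(u-p['cx'])/p['fx'],(v-p['cy'])/p['fy'],1.])
    if z is None: s=d[int(round(v)),int(round(u))]
    else: s=(z-T[2,3])/(T[:3,:3]@r)[2]
    return T[:3,:3]@(r*s)+T[:3,3]
E
python3 - <<'E'
from h import *
for n in('top','scene'):
    snap(n,n+'0'); p=eyes.camera_params(n); print(n,p['fx'],p['cx'],p['cy'],np.round(p['world_from_camera'],3).tolist())
o=manip.get_obs(); print(o, manip.hold_point_z)
E
```

```text
pics
top 442.33177974206103 271.2904707999714 212.80427502109538 [[-0.022, -0.982, 0.188, 0.404], [-1.0, 0.024, 0.01, -0.002], [-0.014, -0.188, -0.982, 1.044], [0.0, 0.0, 0.0, 1.0]]
scene 442.3129698322738 270.7741524188899 208.8745367705965 [[-0.526, 0.613, -0.59, 1.141], [0.851, 0.384, -0.36, 0.358], [0.006, -0.691, -0.723, 0.751], [0.0, 0.0, 0.0, 1.0]]
{'clock': 0.1, 'joint_pos': array([-1.30656764,  0.33279604, -0.06473562,  1.46081871,  0.02157278,
        1.34989748, -0.08846822]), 'joint_velocities': array([-0.00135342, -0.00417314,  0.00060287, -0.00150376, -0.00044625,
       -0.00154709, -0.00120573]), 'tau': array([ 1.95979985e-03, -6.26737404e+01,  4.95967828e-02, -3.92444944e+01,
        1.62485865e-02,  6.60497069e-03,  1.15642450e-05]), 'position': array([0.17670231, 0.59916791, 0.2306219 ]), 'ee_rot': array([ 1.42884666e-01,  9.89739156e-01, -6.07671155e-04, -7.96560518e-05]), 'ft_force': array([-0.56671525, -0.60767199, -0.68376055]), 'torque': array([0.05950804, 0.00907296, 0.04202006]), 'grasp_force': 0.0, 'grip_width': 1.0027906107895934} 0.0187
```

View pics/top0.png

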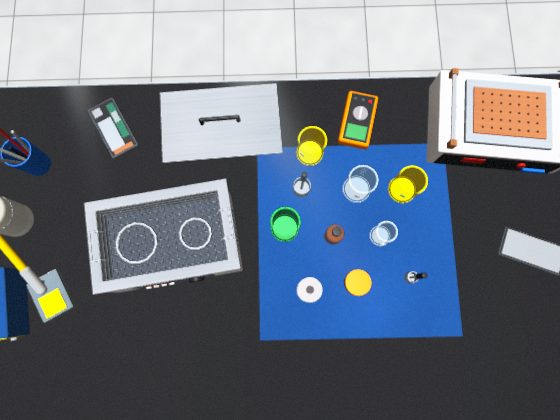

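View pics/scene0.png

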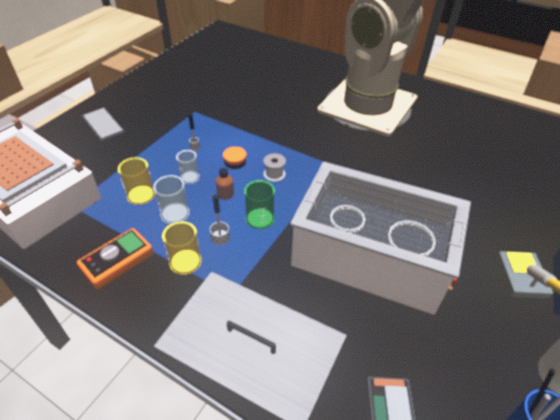

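The clear large beaker is at top pixel (361,184). The look-alikes are yellow at (311,145) and (407,184) and green at (285,224), so the clear one is meant. The small beaker is at (383,233), the larger dipper at (302,185) and the small dipper at (415,277). The wide hoop is at (137,243) and the narrow one at (195,233). I'll enlarge to confirm.

```bash
python3 - <<'E'
import cv2
a=cv2.imread('pics/top0.png')
cv2.imwrite('pics/c1.png',cv2.resize(a[120:310,255:465],None,fx=3.15,fy=3.15,interpolation=cv2.INTER_CUBIC))
b=cv2.imread('pics/scene0.png')
cv2.imwrite('pics/c2.png',cv2.resize(b[100:280,80:320],None,fx=3.3,fy=3.3,interpolation=cv2.INTER_CUBIC))
cv2.imwrite('pics/c3.png',cv2.resize(a[175:300,80:245],None,fx=4.5,fy=4.5,interpolation=cv2.INTER_CUBIC))
E
```

```text
(no output)
```

View pics/c1.png

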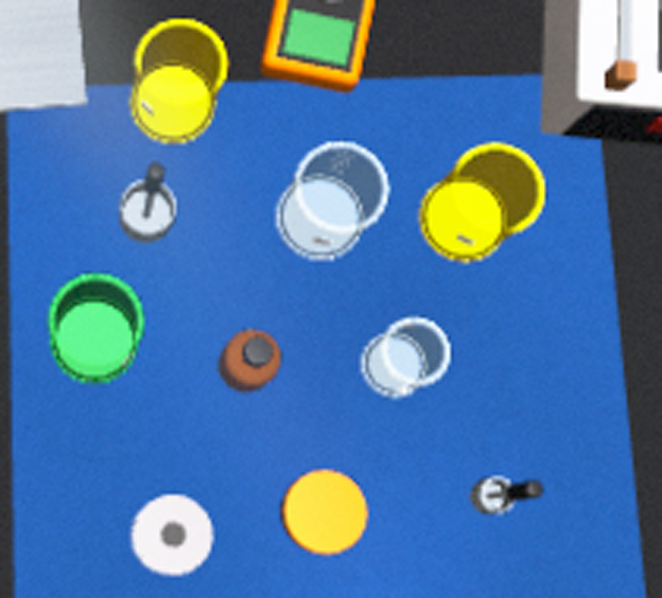

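View pics/c2.png

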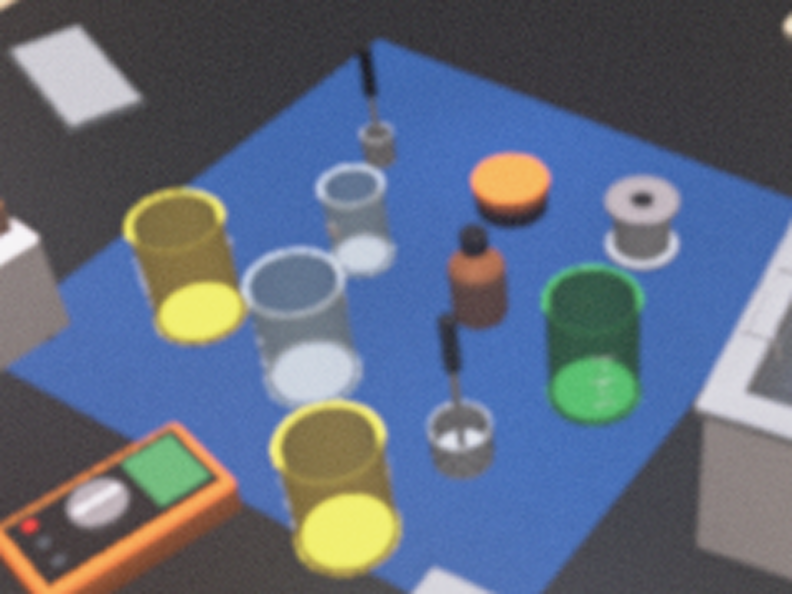

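View pics/c3.png

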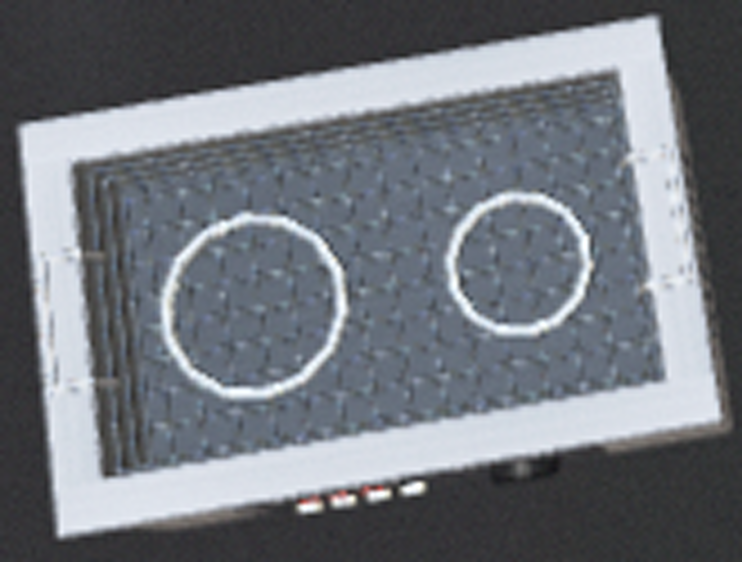

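The crops confirm the targets. In c1 the clear large beaker has its rim at (342,186), between the yellow one at (495,190) and the dipper at (148,207). The small clear beaker's rim is at (416,352), and the small dipper's grip top is at (533,489). In c3 the wide hoop is at (254,305) and the narrow hoop at (520,264).

```bash
python3 - <<'E'
from h import *
def c1(x,y,z): return w('top',None,(x+.5)/3.15+254.5,(y+.5)/3.15+119.5,z)
def c3(x,y,z): return w('top',None,(x+.5)/4.5+79.5,(y+.5)/4.5+174.5,z)
def c2(x,y,z): return w('scene',None,(x+.5)/3.3+79.5,(y+.5)/3.3+99.5,z)
P=lambda n,p:print(n,np.round(p*1000,1)[:2])
P('L rim',c1(342,186,.09));P('L bot',c1(319.5,217,0));P('L rim s',c2(295,283,.09));P('L bot s',c2(312,374,0))
P('S rim',c1(416.5,352,.07));P('S bot',c1(395,364,0));P('S rim s',c2(351,187,.07));P('S bot s',c2(362,255,0))
P('DL pot',c1(148,207,.032));P('DL top',c1(155,170,.13));P('DL pot s',c2(461,427,.032));P('DL top s',c2(447,320,.13))
P('DS pot',c1(494,494,.028));P('DS top',c1(533,489,.11));P('DS pot s',c2(377,132,.028));P('DS top s',c2(366,54,.11))
P('wide',c3(254.5,305,.097));P('nar',c3(520,264.5,.097))
C=[c3(*q,.14) for q in((20,125),(658,15),(730,425),(60,538))]
for c in C:P('corner',c)
m=sum(C)/4;P('clean c',m); a=(C[0]+C[3]-C[1]-C[2]);print('yaw of y axis dev deg',np.degrees(np.arctan2(-a[0],a[1])))
# hoops 
b=c3(254.5,305,.097)-c3(520,264.5,.097);print(np.linalg.norm(b),np.degrees(np.arctan2(-b[0],b[1])))
P('bottle',c1(258,350,.078));P('yel2 rim',c1(497,190,.09));P('yel1',c1(181,65,.09));P('tin',c1(325,512,.029));P('green',c1(97,320,.09));P('spool',c1(172,534,.046))
im,d=eyes.camera('top');
E
```

```text
L rim [ 658.5 -198.5]
L bot [ 658.3 -198.3]
L rim s [ 658.6 -195.6]
L bot s [ 658.1 -199.1]
S rim [ 541.9 -247.5]
S bot [ 543.1 -248.4]
S rim s [ 544.5 -245. ]
S bot s [ 542.  -248.2]
DL pot [661.5 -64.9]
DL top [662.3 -64.4]
DL pot s [663.7 -62.2]
DL top s [664. -63.]
DS pot [ 443.4 -306.3]
DS top [ 442.9 -307.7]
DS pot s [ 442.8 -308.5]
DS top s [ 450.6 -300.4]
wide [527.2 301. ]
nar [543.8 173.3]
corner [609.  400.3]
corner [654.3 101.5]
corner [461.9  69.5]
corner [418.4 371.3]
clean c [535.9 235.7]
yaw of y axis dev deg 8.418202748778358
0.12873707519636485 7.385192423774956
bottle [ 544.8 -135.2]
yel2 rim [ 652.7 -307.1]
yel1 [751.2 -88.6]
tin [ 433.4 -184.1]
green [566.8 -23. ]
spool [420.  -72.6]
```

```bash
python3 - <<'E'
from h import *
d=np.load('pics/top0.npy')
for n,(u,v) in dict(handle=(15,255),tip=(35,282),pad=(52,305),cyl=(15,218),pen=(25,155),pen2=(15,140),blue=(8,300),box=(510,115),bar=(455,100),mm=(358,118),boxedge=(440,150)).items(): print(n,np.round(w('top',d,u,v),3))
ds=np.load('pics/scene0.npy')
print(np.round(w('scene',ds,545,275),3))
E
```

```text
handle [0.505 0.559 0.103]
tip [0.449 0.529 0.071]
pad [0.398 0.512 0.023]
cyl [0.591 0.581 0.078]
pen [0.729 0.555 0.104]
pen2 [0.772 0.593 0.086]
blue [0.411 0.576 0.086]
box [ 0.792 -0.53   0.108]
bar [ 0.827 -0.408  0.117]
mm [ 0.822 -0.205  0.042]
boxedge [ 0.72  -0.373  0.093]
[0.472 0.541 0.084]
```

```bash
python3 -m crank '[[[8.5,3.4,-3.75,0,0,0,-3.7],[8.5,3.4,-3.75,0,0,0,-3.7],[8.5,3.4,-3.75,0,0,0,-3.7],[8.5,3.4,-3.75,0,0,0,-3.7],[8.5,3.4,-3.75,0,0,0,-3.7],[8.5,3.4,-3.75,0,0,0,-3.7],[8.5,3.4,-3.75,0,0,0,-3.7],[8.5,3.4,-3.75,0,0,0,-3.7],[8.5,1.76,-4.15,0,0,0,-3.7],[8.5,1.76,-4.15,0,0,0,-3.7],[8.5,1.76,-4.15,0,0,0,-3.7],[8.5,1.76,-4.15,0,0,0,-3.7],[8.5,1.76,-4.15,0,0,0,-3.7],[8.5,1.76,-4.15,0,0,0,-3.7],[8.5,1.76,-4.15,0,0,0,-3.7],[8.5,1.76,-4.15,0,0,0,-3.7],[8.5,1.76,-4.15,0,0,0,-3.7],[8.5,1.76,-4.15,0,0,0,-3.7],[8.5,1.76,-4.1,0,0,0,-3.7],[8.5,0,0,0,0,0,-3.7]]]' 30
cat > s.py <<'E'
import sys
from h import *
from scipy.spatial.transform import Rotation as R
o=manip.get_obs();m=R.from_quat(o['ee_rot']).as_matrix()
print('t',round(o['clock'],2),'pos mm',np.round(o['position']*1000,1),'close ang',np.round(np.degrees(np.arctan2(m[1,1],m[0,1])),1),'z',np.round(m[:,2],3),'F',np.round(o['ft_force'],1),'grip',np.round(o['grip_width']*85,1),round(float(o['grasp_force']),1))
if len(sys.argv)>2: print('d cm',np.round((np.array([float(a) for a in sys.argv[1:]])-o['position']*1000)/10,2))
E
python3 s.py 658.5 -198.5 35
```

```text
clock: 2.65
position: [0.642, -0.161, 0.2306]
ee_rot: [0.712, 0.702, -0.001, 0.0]
ft_force: [-0.2, 0.0, 0.0]
grip_width: 0.997
grasp_force: 0.0
t 2.65 pos mm [ 642.  -161.   230.6] close ang -0.9 z [-0.001 -0.002 -1.   ] F [-0.2  0.   0. ] grip 84.7 0.0
d cm [  1.65  -3.75 -19.56]
```

```bash
python3 -m crank '[[[8.5,1.65,-3.75,0,0,0,1],[8.5,0,0,-3,0,0,0],[8.5,0,0,-4,0,0,0],[8.5,0,0,-4,0,0,0],[8.5,0,0,-4,0,0,0],[8.5,0,0,-2.5,0,0,0],[8.5,0,0,-1.5,0,0,0],[8.5,0,0,-0.5,0,0,0],[8.5,0,0,0,0,0,0]]]' 
python3 s.py 658.5 -198.5 35; python3 - <<'E'
from h import *
im,d=snap('top','t1'); im2,_=snap('scene','s1')
a=cv2.resize(im[120:240,290:450],None,fx=2.5,fy=2.5); b=cv2.resize(im2[120:260,80:280],None,fx=2,fy=2)
c=np.zeros((580,400,3),np.uint8);c[:300]=a;c[300:]=b[:280,:400]
cv2.imwrite('pics/v1.png',c[:,:,::-1])
E
```

```text
clock: 3.78
position: [0.6592, -0.1942, 0.0369]
ee_rot: [0.704, 0.711, 0.0, 0.0]
ft_force: [0.4, -0.1, 0.3]
grip_width: 0.99
grasp_force: 0.0
t 3.77 pos mm [ 659.2 -194.2   36.9] close ang 0.6 z [ 0.001 -0.    -1.   ] F [ 0.4 -0.1  0.3] grip 84.1 0.0
d cm [-0.07 -0.43 -0.19]
```

View pics/v1.png

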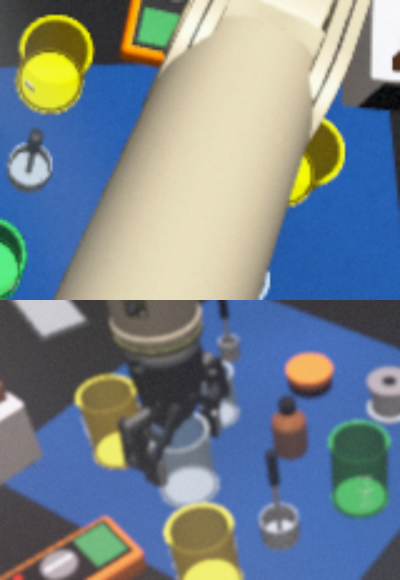

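The fingers stand either side of the clear beaker, at (185,455) in the lower half, with the yellow one clear. I'll correct y and close.

```bash
python3 -m crank '[[[8.5,-0.05,-0.4,-0.1,0,0,0],[8.5,0,0,0,0,0,0],[5.5,0,0,0,0,0,0],[5.5,0,0,0,0,0,0],[5.5,0,0,0,0,0,0],[5.5,0,0,0,0,0,0],[5.5,0,0,0,0,0,0],[5.5,0,0,0,0,0,0]]]' 35
python3 s.py 658.5 -198.5 35
```

```text
clock: 4.88
position: [0.6587, -0.1982, 0.0359]
ee_rot: [0.704, 0.711, 0.0, 0.0]
ft_force: [-1.5, -0.2, 6.3]
grip_width: 0.751
grasp_force: 39.2
t 4.88 pos mm [ 658.7 -198.2   35.9] close ang 0.6 z [ 0.001 -0.    -1.   ] F [-1.5 -0.2  6.3] grip 63.8 39.2
d cm [-0.02 -0.03 -0.09]
```

```bash
python3 -m crank '[[[5.5,0,0,1,0,0,0],[5.5,0,0,2.5,0,0,0],[5.5,0,0,4,0,0,0],[5.5,0,0,4,0,0,0],[5.5,0,0,3.5,0,0,0],[5.5,0,0,1.5,0,0,0],[5.5,-0.5,2,0,0,0,0],[5.5,-1,3.5,0,0,0,0.7],[5.5,-1.1,4.2,0,0,0,0.7],[5.5,-1.1,4.2,0,0,0,0.7],[5.5,-1.1,4.2,0,0,0,0.7],[5.5,-1.1,4.2,0,0,0,0.7],[5.5,-1.1,4.2,0,0,0,0.7],[5.5,-1.1,4.2,0,0,0,0.7],[5.5,-1.1,4.2,0,0,0,0.7],[5.5,-1.1,4.2,0,0,0,0.7],[5.5,-1.1,4.2,0,0,0,0.7],[5.5,-1,3.5,0,0,0,0.7],[5.5,-0.5,2,0,0,0,0.4],[5.5,0,0,0,0,0,0]]]' 
python3 s.py 527.2 301 123
```

```text
clock: 7.38
position: [0.5287, 0.291, 0.1996]
ee_rot: [0.651, 0.759, -0.001, -0.0]
ft_force: [-0.0, -0.6, -0.8]
grip_width: 0.757
grasp_force: 39.1
t 7.38 pos mm [528.7 291.  199.6] close ang 8.8 z [-0.001 -0.001 -1.   ] F [-0.  -0.6 -0.8] grip 64.4 39.1
d cm [-0.15  1.   -7.66]
```

```bash
python3 -m crank '[[[5.5,-0.15,0.9,0,0,0,0],[5.5,0,0,-2,0,0,0],[5.5,0,0,-2,0,0,0],[5.5,0,0,-1.5,0,0,0],[5.5,0,0,-0.5,0,0,0],[5.5,0,0,-0.3,0,0,0],[5.5,0,0,0,0,0,0]]]' 
python3 s.py 527.2 300.2 123; python3 - <<'E'
from h import *
im2,_=snap('scene','s2')
cv2.imwrite('pics/v2.png',cv2.resize(im2[120:310,270:490],None,fx=3,fy=3)[:,:,::-1])
E
```

```text
clock: 8.25
position: [0.5281, 0.299, 0.1377]
ee_rot: [0.652, 0.758, 0.0, 0.0]
ft_force: [1.0, 0.5, -1.5]
grip_width: 0.751
grasp_force: 39.1
t 8.25 pos mm [528.1 299.  137.7] close ang 8.7 z [ 0.001  0.    -1.   ] F [ 1.   0.5 -1.5] grip 63.8 39.1
d cm [-0.09  0.12 -1.47]
```

View pics/v2.png

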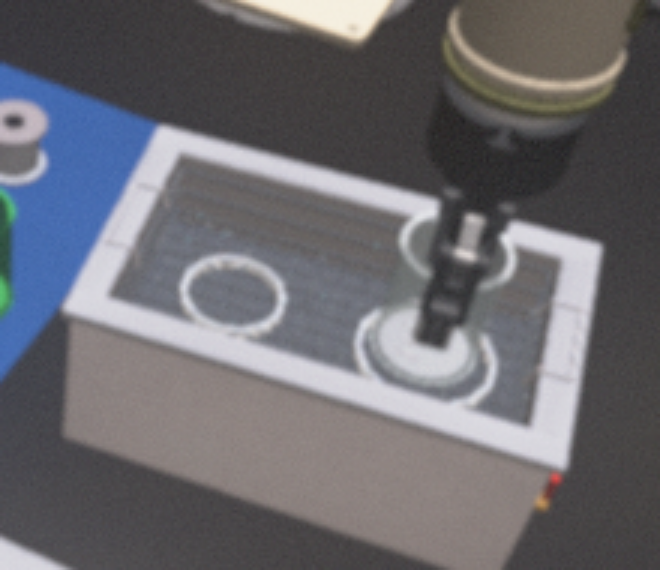

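The beaker base (423,347) sits inside the wide hoop (427,357), about 14 mm above the floor. I'll lower it.

```bash
python3 -m crank '[[[5.5,-0.05,0.1,-0.5,0,0,0],[5.5,0,0,-0.4,0,0,0],[5.5,0,0,-0.2,0,0,0],[5.5,0,0,-0.1,0,0,0],[5.5,0,0,-0.1,0,0,0],[5.5,0,0,-0.1,0,0,0],[5.5,0,0,0,0,0,0],[5.5,0,0,0,0,0,0]]]' 
python3 s.py 527.2 300.2 123
```

```text
clock: 9.3
position: [0.5274, 0.3, 0.1234]
ee_rot: [0.652, 0.759, 0.0, 0.0]
ft_force: [0.2, 0.2, -1.4]
grip_width: 0.75
grasp_force: 39.1
t 9.3 pos mm [527.4 300.  123.4] close ang 8.7 z [ 0.  0. -1.] F [ 0.2  0.2 -1.4] grip 63.7 39.1
d cm [-0.02  0.02 -0.04]
```

```bash
python3 -m crank '[[[5.5,0,0,-0.05,0,0,0],[5.5,0,0,-0.05,0,0,0],[5.5,0,0,0,0,0,0]]]'; python3 s.py
python3 -m crank '[[[5.5,0,0,-0.05,0,0,0],[5.5,0,0,-0.05,0,0,0],[5.5,0,0,0,0,0,0]]]'; python3 s.py
```

```text
clock: 9.68
position: [0.5275, 0.3, 0.1228]
ee_rot: [0.652, 0.759, 0.0, -0.0]
ft_force: [-3.1, -1.0, 4.9]
grip_width: 0.754
grasp_force: 39.5
t 9.68 pos mm [527.5 300.  122.8] close ang 8.7 z [ 0.  0. -1.] F [-3.1 -1.   4.9] grip 64.1 39.5
clock: 10.05
position: [0.5275, 0.3001, 0.1227]
ee_rot: [0.652, 0.758, 0.0, -0.0]
ft_force: [-6.8, -2.8, 13.2]
grip_width: 0.758
grasp_force: 40.2
t 10.05 pos mm [527.5 300.1 122.7] close ang 8.7 z [ 0.     0.001 -1.   ] F [-6.8 -2.8 13.2] grip 64.4 40.2
```

Contact shown, so I'll relieve the load, release and rise.

```bash
python3 -m crank '[[[5.5,0,0,0.1,0,0,0],[6.8,0,0,0,0,0,0],[7.5,0,0,0,0,0,0],[8.5,0,0,0,0,0,0],[8.5,0,0,0,0,0,0],[8.5,0,0,0,0,0,0],[8.5,0,0,2,0,0,0],[8.5,0,0,4,0,0,0],[8.5,0,0,4,0,0,0],[8.5,0,0,2,0,0,0],[8.5,0,0,0,0,0,0]]]'; python3 s.py 542.5 -247.5 200
python3 - <<'E'
from h import *
im2,_=snap('scene','s3')
cv2.imwrite('pics/v3.png',cv2.resize(im2[120:310,270:490],None,fx=2,fy=2)[:,:,::-1])
E
```

```text
clock: 11.42
position: [0.5281, 0.3003, 0.2439]
ee_rot: [0.652, 0.759, 0.002, 0.0]
ft_force: [0.2, 0.5, 0.0]
grip_width: 0.995
grasp_force: 0.0
t 11.43 pos mm [528.1 300.3 243.9] close ang 8.7 z [ 0.002  0.002 -1.   ] F [0.2 0.5 0. ] grip 84.6 0.0
d cm [  1.44 -54.78  -4.39]
```

View pics/v3.png

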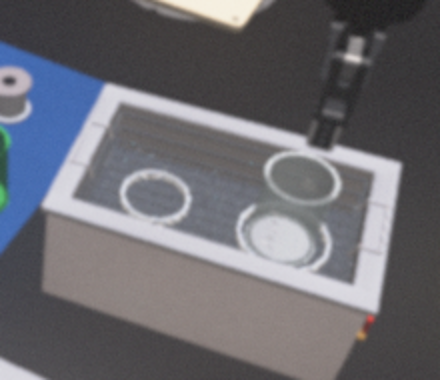

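The large beaker stands inside the wide hoop, base (283,238) and hoop centre (284,236). Next is the small beaker.

```bash
python3 -m crank '[[[8.5,0,-2,0,0,0,0],[8.5,0.1,-4.5,0,0,0,-0.7],[8.5,0.1,-5,0,0,0,-0.8],[8.5,0.1,-5,0,0,0,-0.8],[8.5,0.1,-5,0,0,0,-0.8],[8.5,0.1,-5,0,0,0,-0.8],[8.5,0.1,-5,0,0,0,-0.8],[8.5,0.1,-5,0,0,0,-0.8],[8.5,0.1,-5,0,0,0,-0.8],[8.5,0.1,-5,0,0,0,-0.8],[8.5,0.1,-4.5,0,0,0,-0.8],[8.5,0.1,-2,0,0,0,-0.8],[8.5,0.4,-1.5,0,0,0,0],[8.5,0,0,-4,0,0,0],[8.5,0,0,-4,0,0,0],[8.5,0,0,-2,0,0,0],[8.5,0,0,0,0,0,0]]]'; python3 s.py 542.5 -247.5 30
```

```text
clock: 13.6
position: [0.542, -0.2443, 0.1415]
ee_rot: [0.707, 0.707, -0.001, -0.001]
ft_force: [-0.1, -0.3, -0.1]
grip_width: 1.0
grasp_force: 0.0
t 13.6 pos mm [ 542.  -244.3  141.5] close ang 0.0 z [-0.002  0.001 -1.   ] F [-0.1 -0.3 -0.1] grip 85.0 0.0
d cm [  0.05  -0.32 -11.15]
```

```bash
python3 -m crank '[[[8.5,0.05,-0.3,-1,0,0,0],[8.5,0,0,-3,0,0,0],[8.5,0,0,-3.5,0,0,0],[8.5,0,0,-2,0,0,0],[8.5,0,0,-1,0,0,0],[8.5,0,0,-0.7,0,0,0],[8.5,0,0,0,0,0,0],[7,0,0,0,0,0,0],[5.5,0,0,0,0,0,0],[4.8,0,0,0,0,0,0],[3.8,0,0,0,0,0,0],[3.8,0,0,0,0,0,0],[3.8,0,0,0,0,0,0],[3.8,0,0,0,0,0,0]]]' 30; python3 s.py 542.5 -247.5 28
```

```text
clock: 15.35
position: [0.5431, -0.248, 0.0307]
ee_rot: [0.707, 0.707, 0.0, 0.0]
ft_force: [-1.0, 1.4, 5.2]
grip_width: 0.527
grasp_force: 30.7
t 15.35 pos mm [ 543.1 -248.    30.7] close ang -0.0 z [ 0.001  0.    -1.   ] F [-1.   1.4  5.2] grip 44.8 30.7
d cm [-0.06  0.05 -0.27]
```

```bash
python3 -m crank '[[[3.8,0,0,1,0,0,0],[3.8,0,0,2.5,0,0,0],[3.8,0,0,4,0,0,0],[3.8,0,0,4,0,0,0],[3.8,0,0,3.5,0,0,0],[3.8,0,0,1.5,0,0,0],[3.8,0,2,0,0,0,0],[3.8,0,3.5,0,0,0,0.8],[3.8,0,4.2,0,0,0,0.9],[3.8,0,4.2,0,0,0,0.9],[3.8,0,4.2,0,0,0,0.9],[3.8,0,4.2,0,0,0,0.9],[3.8,0,4.2,0,0,0,0.9],[3.8,0,4.2,0,0,0,0.9],[3.8,0,4.2,0,0,0,0.9],[3.8,0,3.5,0,0,0,0.9],[3.8,0,2.5,0,0,0,0],[3.8,0,1.2,0,0,0,0],[3.8,0,0,0,0,0,0]]]'; python3 s.py 543.7 173.7 118
```

```text
clock: 17.73
position: [0.5426, 0.173, 0.1948]
ee_rot: [0.656, 0.755, -0.0, -0.0]
ft_force: [-0.1, 0.8, -0.3]
grip_width: 0.529
grasp_force: 30.9
t 17.73 pos mm [542.6 173.  194.8] close ang 8.0 z [-0.001 -0.001 -1.   ] F [-0.1  0.8 -0.3] grip 45.0 30.9
d cm [ 0.11  0.07 -7.68]
```

```bash
python3 -m crank '[[[3.8,0.1,0.05,-1,0,0,0],[3.8,0,0,-2,0,0,0],[3.8,0,0,-2,0,0,0],[3.8,0,0,-0.8,0,0,0],[3.8,0,0,-0.4,0,0,0],[3.8,0,0,0,0,0,0]]]'; python3 s.py 543.7 173.7 118; python3 - <<'E'
from h import *
im2,_=snap('scene','s4')
cv2.imwrite('pics/v4.png',cv2.resize(im2[120:310,270:490],None,fx=2,fy=2)[:,:,::-1])
E
```

```text
clock: 18.48
position: [0.5441, 0.1733, 0.1336]
ee_rot: [0.656, 0.754, 0.0, 0.0]
ft_force: [0.6, 0.2, -0.3]
grip_width: 0.525
grasp_force: 30.9
t 18.48 pos mm [544.1 173.3 133.6] close ang 7.9 z [ 0.  0. -1.] F [ 0.6  0.2 -0.3] grip 44.7 30.9
d cm [-0.04  0.04 -1.56]
```

View pics/v4.png

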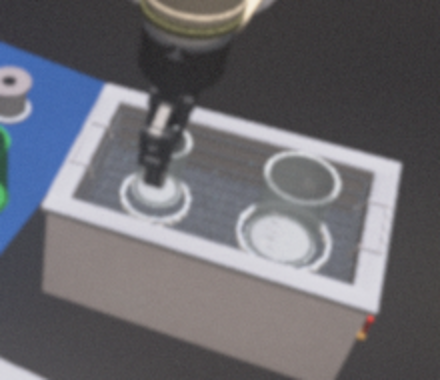

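The small beaker base (156,193) is centred over the narrow hoop (155,197). Lowering.

```bash
python3 -m crank '[[[3.8,0,0,-0.5,0,0,0],[3.8,0,0,-0.5,0,0,0],[3.8,0,0,-0.3,0,0,0],[3.8,0,0,-0.1,0,0,0],[3.8,0,0,-0.1,0,0,0],[3.8,0,0,0,0,0,0]]]'; python3 s.py 543.7 173.7 118
python3 -m crank '[[[3.8,0,0,-0.05,0,0,0],[3.8,0,0,-0.05,0,0,0],[3.8,0,0,0,0,0,0]]]'; python3 s.py
```

```text
clock: 19.27
position: [0.5439, 0.1735, 0.1184]
ee_rot: [0.656, 0.755, 0.0, 0.0]
ft_force: [0.7, 0.2, 0.0]
grip_width: 0.526
grasp_force: 30.9
t 19.27 pos mm [543.9 173.5 118.4] close ang 8.0 z [ 0. -0. -1.] F [0.7 0.2 0. ] grip 44.7 30.9
d cm [-0.02  0.02 -0.04]
clock: 19.65
position: [0.544, 0.1736, 0.1177]
ee_rot: [0.656, 0.755, 0.0, -0.0]
ft_force: [-1.1, -0.3, 4.7]
grip_width: 0.528
grasp_force: 31.2
t 19.65 pos mm [544.  173.6 117.7] close ang 8.0 z [ 0.  0. -1.] F [-1.1 -0.3  4.7] grip 44.9 31.2
```

```bash
python3 -m crank '[[[3.8,0,0,0.05,0,0,0],[5,0,0,0,0,0,0],[6,0,0,0,0,0,0],[7,0,0,0,0,0,0],[7,0,0,0,0,0,0],[7,0,0,2,0,0,0],[7,0,0,4,0,0,0],[7,0,0,4,0,0,0],[7,0,0,1,0,0,0],[6,0.8,-2,0,0,0,0],[6,2,-4,0,0,0,-1.5],[6,2.2,-4.5,0,0,0,-1.5],[6,2.2,-4.5,0,0,0,-1.5],[6,2.2,-4.5,0,0,0,-1.5],[6,1.7,-3,0,0,0,-1],[6,0.5,-1,0,0,0,0],[6,0,0,0,0,0,0]]]'; python3 s.py 662.5 -64 93; python3 - <<'E'
from h import *
im2,_=snap('scene','s5');im,_=snap('top','t5')
c=np.zeros((600,600,3),np.uint8)
c[:380,:440]=cv2.resize(im2[120:310,270:490],None,fx=2,fy=2)
c[380:600]=cv2.resize(im[120:230,240:540],None,fx=2,fy=2)
cv2.imwrite('pics/v5.png',c[:,:,::-1])
E
```

```text
clock: 21.78
position: [0.6596, -0.0616, 0.2271]
ee_rot: [0.701, 0.713, -0.0, -0.0]
ft_force: [-0.7, -0.1, -0.9]
grip_width: 0.701
grasp_force: 0.0
t 21.77 pos mm [659.6 -61.6 227.1] close ang 0.9 z [-0.001 -0.    -1.   ] F [-0.7 -0.1 -0.9] grip 59.6 0.0
d cm [  0.29  -0.24 -13.41]
```

View pics/v5.png

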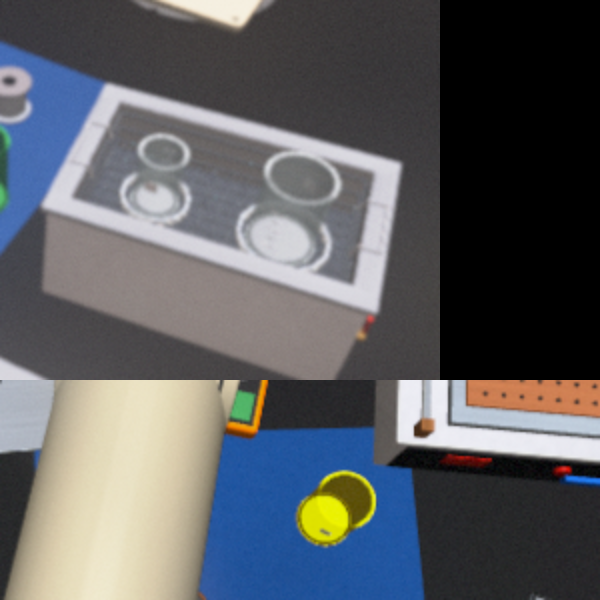

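Both beakers stand upright in their hoops: small base (155,197), large base (283,238). Next is the large dipper.

```bash
python3 -m crank '[[[6,0.25,-0.25,-2,0,0,0],[5,0,0,-3.5,0,0,0],[5,0,0,-4,0,0,0],[5,0,0,-2.5,0,0,0],[5,0,0,-1,0,0,0],[5,0,0,-0.2,0,0,0],[5,0,0,0,0,0,0],[3.5,0,0,0,0,0,0],[2.5,0,0,0,0,0,0],[1.8,0,0,0,0,0,0],[0.5,0,0,0,0,0,0],[0.5,0,0,0,0,0,0],[0.5,0,0,0,0,0,0],[0.5,0,0,0,0,0,0],[0.5,0,0,0,0,0,0]]]' 30; python3 s.py 662.5 -64 93
```

```text
clock: 23.75
position: [0.6625, -0.064, 0.096]
ee_rot: [0.701, 0.713, 0.0, 0.0]
ft_force: [0.2, 0.1, 1.1]
grip_width: 0.131
grasp_force: 29.3
t 23.75 pos mm [662.5 -64.   96. ] close ang 1.0 z [ 0.  0. -1.] F [0.2 0.1 1.1] grip 11.1 29.3
d cm [-0.   0.  -0.3]
```

```bash
python3 -m crank '[[[0.5,0,0,1,0,0,0],[0.5,0,0,2.5,0,0,0],[0.5,0,0,4,0,0,0],[0.5,0,0,4,0,0,0],[0.5,0,0,4,0,0,0],[0.5,0,0,3,0,0,0],[0.5,0,0,1,0,0,0],[0.5,-0.7,2,0,0,0,0],[0.5,-1.3,3.5,0,0,0,0.9],[0.5,-1.5,4,0,0,0,0.9],[0.5,-1.5,4,0,0,0,0.9],[0.5,-1.5,4,0,0,0,0.9],[0.5,-1.5,4,0,0,0,0.9],[0.5,-1.5,4,0,0,0,0.9],[0.5,-1.5,4,0,0,0,0.9],[0.5,-1.3,3.5,0,0,0,0.9],[0.5,-0.8,2.2,0,0,0,0],[0.5,-0.4,1.2,0,0,0,0],[0.5,0,0,0,0,0,0]]]'; python3 s.py 527.4 300.1 186
```

```text
clock: 26.12
position: [0.5271, 0.3002, 0.2902]
ee_rot: [0.655, 0.756, -0.001, -0.0]
ft_force: [0.2, -1.6, -0.6]
grip_width: 0.125
grasp_force: 29.3
t 26.12 pos mm [527.1 300.2 290.2] close ang 8.2 z [-0.001 -0.001 -1.   ] F [ 0.2 -1.6 -0.6] grip 10.6 29.3
d cm [ 3.000e-02 -1.000e-02 -1.042e+01]
```

```bash
python3 -m crank '[[[0.5,0,0,-0.8,0,0,0],[0.5,0,0,0,0,0,0],[0.5,0,0,0,0,0,0]]]'; python3 s.py 527.4 300.1 186; python3 - <<'E'
from h import *
im2,_=snap('scene','s6')
cv2.imwrite('pics/v6.png',cv2.resize(im2[120:310,270:490],None,fx=3,fy=3)[:,:,::-1])
E
```

```text
clock: 26.5
position: [0.5277, 0.2993, 0.2828]
ee_rot: [0.655, 0.755, -0.0, 0.0]
ft_force: [0.6, -0.2, -0.2]
grip_width: 0.126
grasp_force: 29.3
t 26.5 pos mm [527.7 299.3 282.8] close ang 8.1 z [ 0. -0. -1.] F [ 0.6 -0.2 -0.2] grip 10.7 29.3
d cm [-0.03  0.08 -9.68]
```

View pics/v6.png

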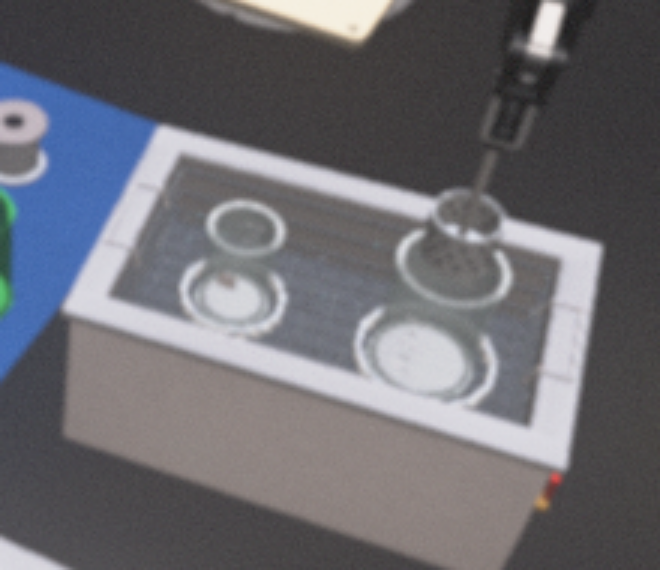

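The pot's underside (about (458,258)) is centred just above the large beaker's rim (455,267), and it hangs straight. Lowering.

```bash
python3 -m crank '[[[0.5,0,0.05,-1,0,0,0],[0.5,0,0,-2,0,0,0],[0.5,0,0,-2,0,0,0],[0.5,0,0,-2,0,0,0],[0.5,0,0,-1.2,0,0,0],[0.5,0,0,-0.5,0,0,0],[0.5,0,0,-0.3,0,0,0],[0.5,0,0,-0.1,0,0,0],[0.5,0,0,-0.1,0,0,0],[0.5,0,0,-0.1,0,0,0],[0.5,0,0,0,0,0,0]]]'; python3 s.py 527.4 300.1 186
```

```text
clock: 27.92
position: [0.5274, 0.3005, 0.1898]
ee_rot: [0.655, 0.756, 0.0, 0.0]
ft_force: [0.4, 0.4, -1.2]
grip_width: 0.127
grasp_force: 29.3
t 27.93 pos mm [527.4 300.5 189.8] close ang 8.2 z [ 0.  0. -1.] F [ 0.4  0.4 -1.2] grip 10.8 29.3
d cm [ 0.   -0.04 -0.38]
```

```bash
python3 -m crank '[[[0.5,0,0,-0.15,0,0,0],[0.5,0,0,-0.1,0,0,0],[0.5,0,0,-0.1,0,0,0],[0.5,0,0,0,0,0,0]]]'; python3 s.py
python3 -m crank '[[[0.5,0,0,-0.05,0,0,0],[0.5,0,0,-0.05,0,0,0],[0.5,0,0,0,0,0,0]]]'; python3 s.py
```

```text
clock: 28.42
position: [0.5273, 0.3005, 0.1862]
ee_rot: [0.655, 0.756, -0.0, 0.0]
ft_force: [-0.2, 0.5, -0.5]
grip_width: 0.128
grasp_force: 29.3
t 28.43 pos mm [527.3 300.5 186.2] close ang 8.2 z [-0. -0. -1.] F [-0.2  0.5 -0.5] grip 10.9 29.3
clock: 28.8
position: [0.5276, 0.3006, 0.1859]
ee_rot: [0.655, 0.756, 0.0, 0.0]
ft_force: [-1.8, -0.8, 4.7]
grip_width: 0.124
grasp_force: 29.8
t 28.8 pos mm [527.6 300.6 185.9] close ang 8.2 z [ 0.001  0.001 -1.   ] F [-1.8 -0.8  4.7] grip 10.6 29.8
```

```bash
python3 -m crank '[[[0.5,0,0,0.05,0,0,0],[1.8,0,0,0,0,0,0],[2.8,0,0,0,0,0,0],[4,0,0,0,0,0,0],[4,0,0,0,0,0,0],[4,0,0,2,0,0,0],[4,0,0,4,0,0,0],[4,0,0,3,0,0,0],[5,0,0,0,0,0,0],[5,-0.3,-2,0,0,0,0],[5,-0.6,-4.3,0,0,0,-1],[5,-0.7,-5,0,0,0,-1],[5,-0.7,-5,0,0,0,-1],[5,-0.7,-5,0,0,0,-1],[5,-0.7,-5,0,0,0,-1],[5,-0.7,-5,0,0,0,-1],[5,-0.7,-5,0,0,0,-1],[5,-0.7,-5,0,0,0,-1],[5,-0.6,-4,0,0,0,0],[5,-0.3,-2,0,0,0,0]]]'; python3 s.py 443 -307.5 73; python3 - <<'E'
from h import *
im2,_=snap('scene','s7')
cv2.imwrite('pics/v7.png',cv2.resize(im2[90:310,60:490],None,fx=1.8,fy=1.8)[:,:,::-1])
E
```

```text
clock: 31.3
position: [0.458, -0.1757, 0.2746]
ee_rot: [0.707, 0.707, -0.0, -0.001]
ft_force: [0.0, 0.9, 0.2]
grip_width: 0.585
grasp_force: 0.0
t 31.3 pos mm [ 458.  -175.7  274.6] close ang -0.0 z [-0.002  0.001 -1.   ] F [0.  0.9 0.2] grip 49.7 0.0
d cm [ -1.5  -13.18 -20.16]
```

View pics/v7.png

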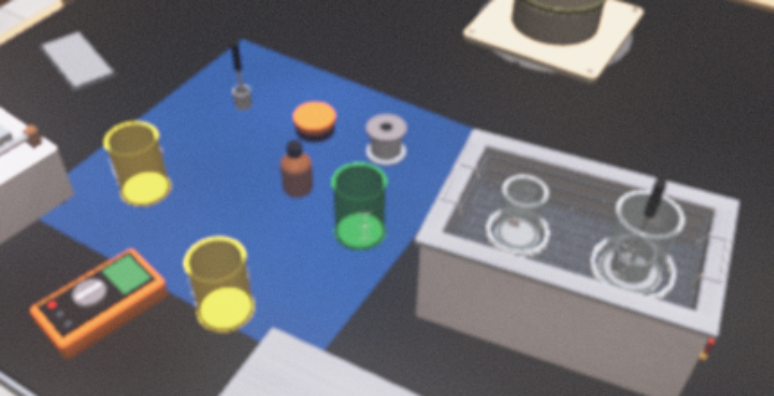

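The large dipper stands in the large beaker, grip (655,197) and pot (634,255). The bystanders are undisturbed and the small dipper is at (238,75). Picking it up.

```bash
python3 -m crank '[[[5,-0.5,-4,0,0,0,0],[5,-0.5,-5,0,0,0,0],[5,-0.5,-3.2,0,0,0,0],[5,0,-0.9,-2,0,0,0],[5,0,0,-4,0,0,0],[5,0,0,-3,0,0,0],[5,0,0,0,0,0,0],[5,0,0,0,0,0,0]]]'; python3 s.py 443 -307.5 75; python3 - <<'E'
from h import *
im2,_=snap('scene','s8')
cv2.imwrite('pics/v8.png',cv2.resize(im2[40:180,120:270],None,fx=4,fy=4)[:,:,::-1])
E
```

```text
clock: 32.35
position: [0.4453, -0.3037, 0.1866]
ee_rot: [0.706, 0.708, 0.0, 0.0]
ft_force: [0.0, 0.5, 0.8]
grip_width: 0.585
grasp_force: 0.0
t 32.35 pos mm [ 445.3 -303.7  186.6] close ang 0.1 z [ 0.001 -0.    -1.   ] F [0.  0.5 0.8] grip 49.8 0.0
d cm [ -0.23  -0.38 -11.16]
```

View pics/v8.png

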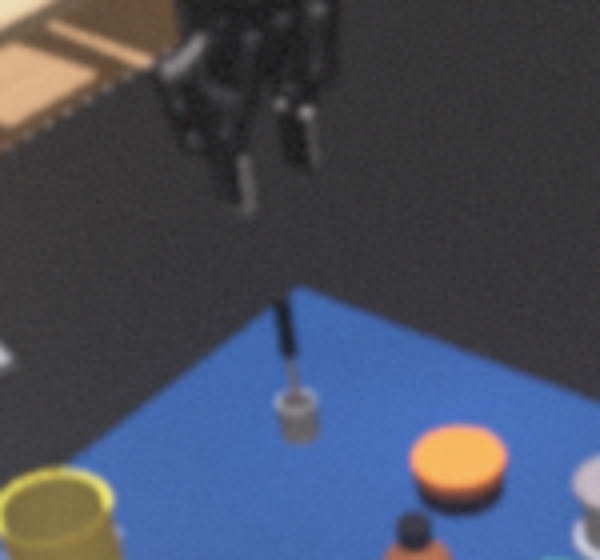

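The open fingers, tips at (245,210) and (305,165), straddle the grip's line (283,300). Descending.

```bash
python3 -m crank '[[[5,-0.2,-0.4,0,0,0,0],[5,0,0,-3,0,0,0],[5,0,0,-3.5,0,0,0],[5,0,0,-2.7,0,0,0],[5,0,0,-1.2,0,0,0],[5,0,0,-0.5,0,0,0],[5,0,0,0,0,0,0],[3.5,0,0,0,0,0,0],[2.5,0,0,0,0,0,0],[1.8,0,0,0,0,0,0],[0.5,0,0,0,0,0,0],[0.5,0,0,0,0,0,0],[0.5,0,0,0,0,0,0],[0.5,0,0,0,0,0,0],[0.5,0,0,0,0,0,0]]]' 30; python3 s.py 443 -307.5 75
```

```text
clock: 34.28
position: [0.4436, -0.3076, 0.077]
ee_rot: [0.706, 0.708, 0.0, 0.0]
ft_force: [1.1, 0.7, 4.6]
grip_width: 0.131
grasp_force: 29.4
t 34.27 pos mm [ 443.6 -307.6   77. ] close ang 0.2 z [ 0. -0. -1.] F [1.1 0.7 4.6] grip 11.2 29.4
d cm [-0.06  0.01 -0.2 ]
```

```bash
python3 -m crank '[[[0.5,0,0,1,0,0,0],[0.5,0,0,2.5,0,0,0],[0.5,0,0,4.5,0,0,0],[0.5,0,0,4.5,0,0,0],[0.5,0,0,4,0,0,0],[0.5,0,0,2.2,0,0,0],[0.5,0.4,2,0,0,0,0],[0.5,0.7,3.5,0,0,0,0.8],[0.5,0.9,4.2,0,0,0,0.8],[0.5,0.9,4.2,0,0,0,0.8],[0.5,0.9,4.2,0,0,0,0.8],[0.5,0.9,4.2,0,0,0,0.8],[0.5,0.9,4.2,0,0,0,0.8],[0.5,0.9,4.2,0,0,0,0.8],[0.5,0.9,4.2,0,0,0,0.8],[0.5,0.9,4.2,0,0,0,0.8],[0.5,0.9,4,0,0,0,0.8],[0.5,0.6,3,0,0,0,0],[0.5,0.2,1.8,0,0,0,0],[0.5,0,0,0,0,0,0]]]'; python3 s.py 544 173.6 167
```

```text
clock: 36.78
position: [0.5433, 0.1719, 0.2637]
ee_rot: [0.655, 0.756, -0.0, 0.0]
ft_force: [0.5, -0.2, -0.4]
grip_width: 0.131
grasp_force: 29.3
t 36.77 pos mm [543.3 171.9 263.7] close ang 8.2 z [-0.    -0.001 -1.   ] F [ 0.5 -0.2 -0.4] grip 11.1 29.3
d cm [ 0.07  0.17 -9.67]
```

```bash
python3 -m crank '[[[0.5,0.05,0.1,-1.8,0,0,0],[0.5,0,0,0,0,0,0],[0.5,0,0,0,0,0,0]]]'; python3 s.py 544 173.6 167; python3 - <<'E'
from h import *
im2,_=snap('scene','s9')
cv2.imwrite('pics/v9.png',cv2.resize(im2[120:310,270:490],None,fx=3,fy=3)[:,:,::-1])
E
```

```text
clock: 37.15
position: [0.5438, 0.1717, 0.2458]
ee_rot: [0.655, 0.755, -0.0, -0.0]
ft_force: [-0.3, 0.7, -0.9]
grip_width: 0.127
grasp_force: 29.3
t 37.15 pos mm [543.8 171.7 245.8] close ang 8.1 z [-0. -0. -1.] F [-0.3  0.7 -0.9] grip 10.8 29.3
d cm [ 0.02  0.19 -7.88]
```

View pics/v9.png

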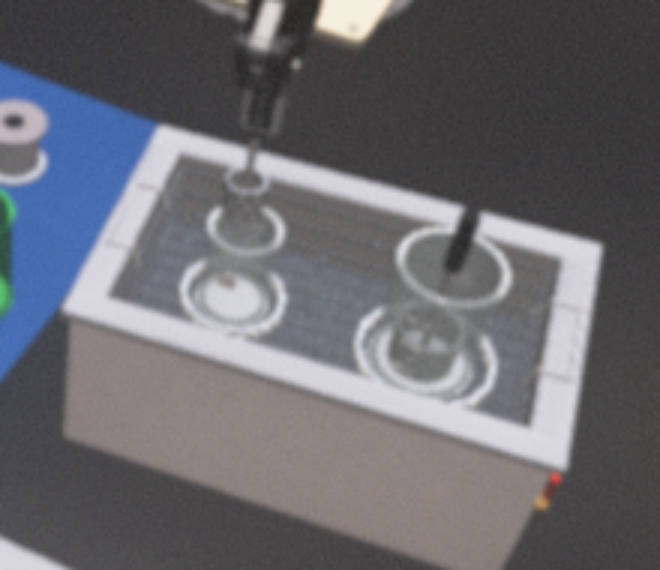

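The small pot (246,200) hangs centred above the small beaker's rim (246,228). Lowering.

```bash
python3 -m crank '[[[0.5,0,0.15,0,0,0,0],[0.5,0,0,-1.5,0,0,0],[0.5,0,0,-2,0,0,0],[0.5,0,0,-2,0,0,0],[0.5,0,0,-1.2,0,0,0],[0.5,0,0,-0.4,0,0,0],[0.5,0,0,-0.2,0,0,0],[0.5,0,0,-0.1,0,0,0],[0.5,0,0,-0.1,0,0,0],[0.5,0,0,0,0,0,0],[0.5,0,0,0,0,0,0]]]'; python3 s.py 544 173.6 167
python3 -m crank '[[[0.5,0,0,-0.1,0,0,0],[0.5,0,0,-0.1,0,0,0],[0.5,0,0,0,0,0,0]]]'; python3 s.py 544 173.6 167
```

```text
clock: 38.58
position: [0.5439, 0.174, 0.1709]
ee_rot: [0.655, 0.756, 0.0, 0.0]
ft_force: [0.2, 0.0, -0.4]
grip_width: 0.134
grasp_force: 29.3
t 38.58 pos mm [543.9 174.  170.9] close ang 8.2 z [ 0.  0. -1.] F [ 0.2  0.  -0.4] grip 11.4 29.3
d cm [ 0.01 -0.04 -0.39]
clock: 38.95
position: [0.5438, 0.174, 0.1687]
ee_rot: [0.655, 0.756, -0.0, -0.0]
ft_force: [-0.1, -0.2, -1.5]
grip_width: 0.131
grasp_force: 29.3
t 38.95 pos mm [543.8 174.  168.7] close ang 8.2 z [-0. -0. -1.] F [-0.1 -0.2 -1.5] grip 11.2 29.3
d cm [ 0.02 -0.04 -0.17]
```

```bash
python3 -m crank '[[[0.5,0,0,-0.1,0,0,0],[0.5,0,0,-0.05,0,0,0],[0.5,0,0,0,0,0,0]]]'; python3 s.py
python3 -m crank '[[[0.5,0,0,-0.05,0,0,0],[0.5,0,0,-0.05,0,0,0],[0.5,0,0,0,0,0,0]]]'; python3 s.py
```

```text
clock: 39.33
position: [0.5439, 0.174, 0.1673]
ee_rot: [0.655, 0.756, -0.0, 0.0]
ft_force: [-0.7, 0.1, -0.2]
grip_width: 0.128
grasp_force: 29.3
t 39.33 pos mm [543.9 174.  167.3] close ang 8.2 z [ 0. -0. -1.] F [-0.7  0.1 -0.2] grip 10.8 29.3
clock: 39.7
position: [0.5442, 0.1741, 0.167]
ee_rot: [0.655, 0.756, 0.0, 0.0]
ft_force: [-0.5, -0.1, 6.3]
grip_width: 0.13
grasp_force: 29.9
t 39.7 pos mm [544.2 174.1 167. ] close ang 8.2 z [ 0.001  0.001 -1.   ] F [-0.5 -0.1  6.3] grip 11.0 29.9
```

```bash
python3 -m crank '[[[0.5,0,0,0.05,0,0,0],[1.8,0,0,0,0,0,0],[2.8,0,0,0,0,0,0],[4,0,0,0,0,0,0],[4,0,0,0,0,0,0],[4,0,0,2,0,0,0],[4,0,0,4,0,0,0],[4,0,0,4,0,0,0],[4,0,-3,1,0,0,0],[4,0,-4,0,0,0,0],[4,0,-2,0,0,0,0],[4,0,0,0,0,0,0],[4,0,0,0,0,0,0]]]'; python3 s.py; python3 - <<'E'
from h import *
im2,_=snap('scene','s10')
cv2.imwrite('pics/v10.png',cv2.resize(im2[90:310,60:490],None,fx=1.8,fy=1.8)[:,:,::-1])
E
```

```text
clock: 41.32
position: [0.5438, 0.0857, 0.2765]
ee_rot: [0.654, 0.756, -0.0, -0.0]
ft_force: [0.0, 0.3, 0.6]
grip_width: 0.468
grasp_force: 0.0
t 41.33 pos mm [543.8  85.7 276.5] close ang 8.3 z [-0.  0. -1.] F [0.  0.3 0.6] grip 39.8 0.0
```

View pics/v10.png

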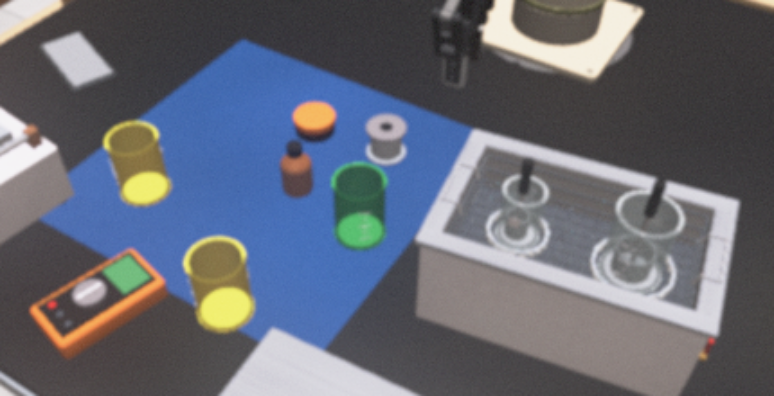

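Both dippers stand upright in their beakers, with grips at (527,177) and (655,197). The tin, spool and bottle are unmoved and the arm is clear.

```bash
python3 -c "from workcell import job; print(job.hand_in())"
```

```text
the job is handed in; nothing more can be done
None
```

The job is handed in at about 41 s: both beakers stand in their hoops with their dipping baskets inside, upright and released, and the last picture shows the flux tin, solder spool and brown bottle undisturbed.

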